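Close the carving vise with its star wheel

ROBOT

A 6-joint arm with a two-finger parallel gripper is mounted at the origin on the work surface. World frame = base frame: x ahead of the robot, y to its left, z up, the work surface at z = 0. Lengths are in m, angles in rad, forces in N, time in s.
With the tool pointing down it reaches from about 0.35 to 0.85 m from the base axis. Payload 8.1 kg.
Tool frame: the origin (TCP) lies at the very end of the fingers, on their centre line; the grasp point (between the pads) lies 19 mm behind it; z points along the fingers, y is the line along which they close (so a half turn about z gives the same grasp; the last joint's range is limited). The gripper opens to 93 mm and grips with 3 to 60 N. Pads are 15 mm wide; open, the fingers measure 128 mm over their backs; the gripper's body (75 mm by 188 mm) begins 65 mm behind the grasp point.
Start: joints at [1.157, 0.13, 1.488, -0, 1.523, -0.085], TCP at [0.194, 0.568, 0.219] pointing down, gripper open.
Joint ranges: [-2.96, 2.96], [-0.89, 2.26], [0.02, 2.5], [-1.34, 4.48], [0, 2.73], [-2.66, 2.66]. Speed limits (rad/s): [2.39, 2.39, 2.79, 3.14, 3.14, 3.14].

INTERFACE

Orientations are given as a rotation vector (axis times angle).
In Python, from plant import monitor, eyes, ticket gives the robot as it stands.
- The arm moves only by the tool arm_command, never from a script. Its argument "deltas" is a list that holds one entry, the list of rows, each a list of 6 numbers: the shift along the world's x, y, z in cm, then the turn, a rotation vector about the world's x, y, z in degrees. In form: [[[tx, ty, tz, rx, ry, rz], ...]]. A call has 1 to 12 rows; each row shifts and turns the commanded pose from where the row before left it; what a row does not reach is not made up. A row lasts 1/12 s, in which the tool goes at most 41.7 mm and 7.16 degrees, less where a joint would pass 70% of its speed; a pose out of reach is approached as far as the arm can. A call is refused whole if a number of a shift passes 4.17 or a number of a turn 7.16, either way. A call with a gripper value outside its range is refused whole. "gripper" is the opening, from -1 (shut) to 1 (fully open), set as the call begins (left out, the last holds). The fingers move at their own pace and stop on an object; "squeeze" is the grip in N (left out, the last holds). Time passes only in rows, so rows that do not move let the fingers close. It gives the time, the measured TCP pose, the force, the opening and the grip force at its end, in the units of the state.
- monitor.read_state(): the state, without advancing time (a new reading comes with each control period).
- eyes.read_camera(name): name is "scene" or "side" or "wrist"; returns the picture (384x512x3 uint8, blue, green, red); there is no depth.
- eyes.camera_model(name): a dict with "fx", "fy", "cx", "cy" (pixels), "rvec" (rotation vector, rad) and "tvec" (3), from world to camera coordinates, as OpenCV has them. Camera axes: x right, y down, z forward; pixel columns grow to the right and rows downward; lengths in m; the calibration is good to about 2 mm. A picture is of the moment at which its call begins: read the wrist's pose just before it. camera_model takes no time and is no camera call; for the wrist camera it gives the pose at the moment of the call.
- ticket.close_job(): hands the job in; it is judged then, once.
The state is a dict: "t": time; "q": joint angles; "dq": joint speeds; "joint_torque": joint torques, N m; "tool_pos": TCP position; "orientation": TCP orientation; "force": force on the tool from outside, world axes, zero at the start; "wrist_torque": the same for the moment, N m; "opening": finger opening in m; "gripper_force": force on a finger pad.
Only numpy, scipy, OpenCV 4.12 (cv2) and the standard library are available. Lean on these libraries where they do the work, as an engineer would, in place of code of your own. Each camera call takes 0.05 s, during which the arm holds its last target. There are 200 camera calls.

TASK

Clamp the dark seal stone in the carving vise: take the wheel key from its stand, reach with its blade through the narrow slot in the housing cover and push the star wheel round tooth by tooth, away from the robot, until the jaws hold the stone firmly. The stone is brittle, so stop as soon as the wheel turns markedly stiffer, and touch neither the sliding jaw nor the stone with the key or the gripper. Then put the key back upright in its stand, fully down, and leave the other things where they lie.

Things in the scene. Friction and masses are not known exactly. Their poses are not given: they have to be found in the camera images.
- vise: wooden carving vise fixed to the bench, 90 (x) by 175 (y) mm; origin on the bench under the middle of the jaws, x along the slot and away from the robot at yaw 0, y from the jaws to the gear housing. Bed 20 mm high (y -77 to 48 mm); the housing, y 48 to 100 mm, is 70 mm high with a 4 mm steel cover plate on top
- slot (a point): centre of the access slot, on the upper face of the cover plate (vise frame 0, 70, 70 mm). It is 28 mm long (x), 12 mm wide (y), 4 mm deep. Pushing the teeth along +x closes the jaw, 3.1 mm a tooth; 2 to 5 strokes are needed. The push is 5 to 7 N running free and climbs by 2 to 3 N per mm of blade travel once the stone is squeezed; 10 to 12 N is a firm grip
- star_wheel: steel star wheel under the slot, on a level axis along the vise's y; origin on the axis, mid width, 30 mm below slot. 10 even straight radial teeth, tip radius 22 mm, 4 mm thick, round tips, 10 mm wide; hub radius 12 mm; tips 8 mm below the cover's top. One tooth points along its own +z, the others every 36 degrees about y. Starts at any position; plain friction holds it where it is left
- jaw: sliding pine jaw, 70 by 24 by 40 mm, cork faced, driven by the wheel towards the vise's -y; origin at the lower edge of its gripping face, middle of its length, on the bed. The oppopoint jaw is fixed, pegged at varying places (1 to 8 mm of play between it and the stone)
- stone: dark seal stone, 26 by 26 by 48 mm, standing loose on the bed between the jaws; origin under its centre. Held firmly from 6 N of jaw force; it cracks above 45 N of jaw force, which is reached at about 18 N push on the wheel teeth
- stand: wooden stand fixed to the bench, 60 by 60 by 40 mm, with one vertical through hole 9 (x) by 14 (y) mm in the middle; origin on the bench under its centre
- stand_hole0 (a point): centre of the hole's mouth, on the top of the stand
- key: wheel key standing in the stand: dark wooden handle 20 by 20 by 50 mm with a 6 mm brass cap on top, and below it a steel blade 3 mm thick (x), 8 mm wide (y), 30 mm long; 70 g. Origin at the centre of the handle's lower end, which rests on the top of the stand; z up along the handle
- key_tip (a point): middle of the blade's lower end, 30 mm below the key's origin
- brush: flat brush with a wooden handle lying on the bench; bystander
- spare_stone: lighter brown stone, 22 by 22 by 45 mm, standing on the bench; bystander; origin under its centre
- wedge: stepped pine wedge block, 34 by 85 by 25 mm, lying on the bench; bystander; origin under its centre
Mind the look-alikes: they are no part of the job. Leave any pink look-alike of the stone alone.

How it is judged:
By the outcome, as a careful person would: the job done as asked, in the order asked, and still so for the second after the job is handed in, with the robot touching nothing.
It also fails if it takes over 64 s, if anything falls off the work surface, if the arm or the gripper's body presses on something with over 40 N, if the wrist force passes 120 N, or if a joint passes its speed limit or range.

## Working session

There is one attempt and no reset: what is moved stays moved. The work goes in short steps, Python scripts to look and compute and a tool call to move; the robot and the scene stay as the last step left them, time stands still between calls to the robot, and variables do not carry over. Pictures are saved under pics/ and viewed, at most 13 in all, crops included, and the job is handed in when it is done.

Besides the shell and the picture viewer there is one more tool, called after "Call:" as name([rows], argument=value, ...), one row to a line, values as JSON. arm_command: Moves the arm, as the interface text tells. Its arguments: {"type":"object","properties":{"deltas":{"type":"array"},"gripper":{"type":"number"},"squeeze":{"type":"number"}},"required":["deltas"]}

```bash
ls; mkdir -p pics
cat > h.py <<'E'
import numpy as np, cv2
from plant import monitor, eyes, ticket
def cam(n):
    m=eyes.camera_model(n); R,_=cv2.Rodrigues(np.array(m["rvec"],float)); t=np.array(m["tvec"],float).ravel()
    K=np.array([[m["fx"],0,m["cx"]],[0,m["fy"],m["cy"]],[0,0,1]]); return K,R,t
def ray(c,uv,z):
    K,R,t=c; o=-R.T@t; d=R.T@np.linalg.solve(K,[uv[0],uv[1],1]); return o+d*(z-o[2])/d[2]
def proj(c,p):
    K,R,t=c; q=K@(R@np.array(p,float)+t); return q[:2]/q[2]
E
python3 - <<'E'
from h import *
s=monitor.read_state(); print(s)
for n in ("scene","side","wrist"):
    c=cam(n); im=eyes.read_camera(n); cv2.imwrite(f"pics/{n}0.png",im); print(n,c[0][0,0],-c[1].T@c[2],c[1][2])
    np.save(f"pics/{n}0.npy",np.hstack([c[0],c[1],c[2][:,None]]))
a=cv2.imread("pics/scene0.png");cv2.imwrite("pics/scene0b.png",cv2.resize(a,(800,600),interpolation=cv2.INTER_CUBIC))
a=cv2.imread("pics/side0.png");cv2.imwrite("pics/side0b.png",cv2.resize(a,(800,600),interpolation=cv2.INTER_CUBIC))
E
```

```text
pics
{'t': 0.0, 'q': array([ 1.15660081e+00,  1.31154160e-01,  1.48925491e+00,  3.52217342e-06,
        1.52298019e+00, -8.54321604e-02]), 'dq': array([ 0.00043646, -0.00073251, -0.00034221,  0.00209356, -0.00047663,
       -0.00137475]), 'joint_torque': array([-2.02860106e-04, -5.59889138e+01, -4.91727233e+01,  7.67085934e-02,
        3.63803166e-02, -1.70477392e-04]), 'tool_pos': array([0.19349622, 0.56735876, 0.217605  ]), 'orientation': array([-5.14024518e-01, -3.09880037e+00,  2.73274667e-03]), 'force': array([-0.20661352,  0.20536075, -0.48256189]), 'wrist_torque': array([ 0.03812966, -0.01955756,  0.00642928]), 'gripper_force': 0.0, 'opening': 0.09274892620726496}
scene 414.595931776909 [ 1.17832805 -0.49593107  0.55616888] [-0.65700575  0.52756718 -0.53853163]
side 393.6793478632358 [0.29387958 0.50554488 0.51489517] [ 0.38090134 -0.68644904 -0.61943675]
wrist 292.6013646301883 [0.12350897 0.59229512 0.38228092] [ 0.25268938 -0.08815609 -0.96352301]
```

View pics/scene0b.png

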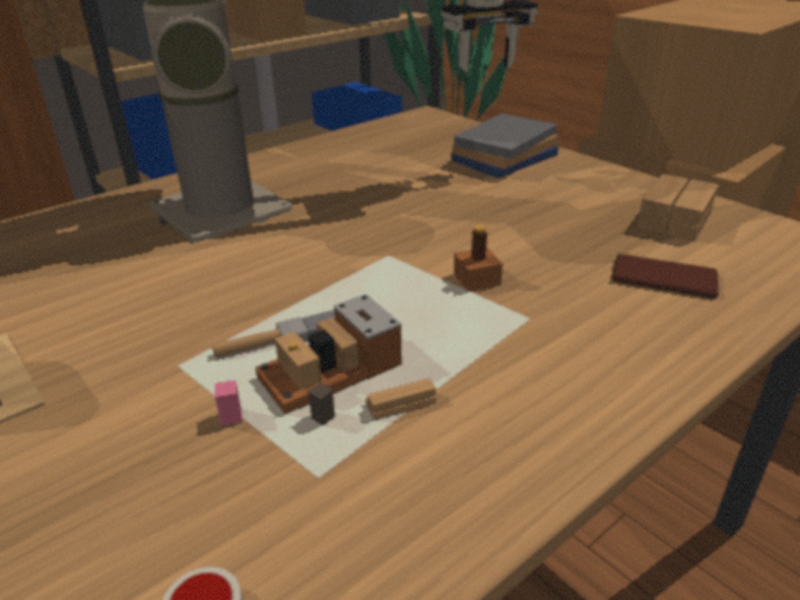

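View pics/side0b.png

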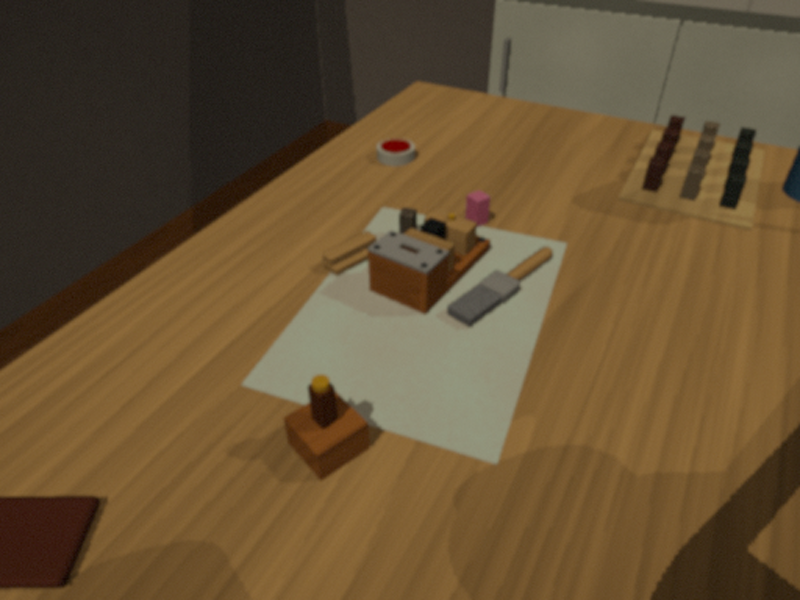

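The side view (800×600) shows the key in its stand, with the brass cap at (320,383). The slot is at (409,249), the dark stone sits between the jaws at (433,229), and the brush is at (500,285). In the scene view the key is at (479,245), the slot at (365,314) and the stone at (322,350). The stone look-alikes there are the spare at (321,404) and the pink one at (228,402). The only key candidate is the one standing in the stand.

```bash
cat >> h.py <<'E'
def tri(c1,u1,c2,u2):
    A=[];b=[]
    for c,u in((c1,u1),(c2,u2)):
        K,R,t=c;o=-R.T@t;d=R.T@np.linalg.solve(K,[*u,1]);d/=np.linalg.norm(d);P=np.eye(3)-np.outer(d,d);A.append(P);b.append(P@o)
    A=np.vstack(A);b=np.hstack(b);x,r,_,_=np.linalg.lstsq(A,b,rcond=None);return x,float(np.sqrt(r[0]))
E
python3 - <<'E'
from h import *
S=cam("scene");D=cam("side");k=.64
for n,a,b in(("cap",(320,383),(479,229)),("slot",(409,249),(365,314))):
    print(n,tri(D,np.array(a)*k,S,np.array(b)*k))
s=cv2.imread("pics/scene0.png");d=cv2.imread("pics/side0.png")
def crop(im,x,y,w,h): return cv2.resize(im[y:y+h,x:x+w],(400,300),interpolation=cv2.INTER_CUBIC)
m=np.vstack([np.hstack([crop(s,200,182,68,51),crop(s,280,138,60,45)]),np.hstack([crop(d,228,140,68,51),crop(d,174,235,80,60)])])
cv2.imwrite("pics/crop1.png",m)
E
```

```text
cap (array([0.5488774 , 0.18923056, 0.09048937]), 0.0026596329447821166)
slot (array([ 0.59301345, -0.07445853,  0.06849733]), 0.0013137189606229887)
```

View pics/crop1.png

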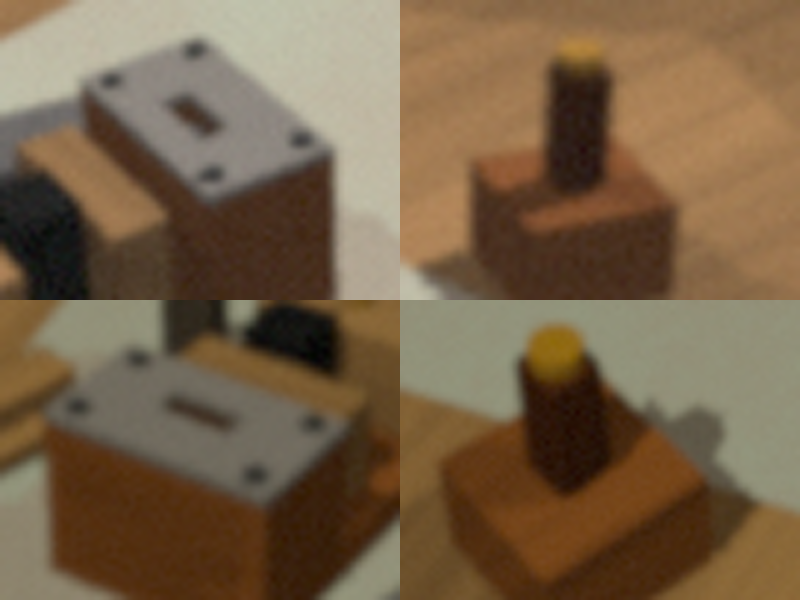

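The crops confirm the choice: the brass-capped dark handle stands in the stand, and the slot lies along the plate's long edge. Next I'll work out yaws from the plate and stand edges, then move the wrist camera above the key.

Run:
```python
from h import *
S=cam("scene");D=cam("side")
def P(c,off,sc,pts,z): return np.array([ray(c,(off[0]+x/sc-.5,off[1]+y/sc-.5),z) for x,y in pts])
def rep(n,p):
    print(n,np.round(p[:,:2]*1e3,1).tolist(),'ctr',p.mean(0)[:2]*1e3,'edges',[(round(float(np.linalg.norm(b-a))*1e3,1),round(float(np.degrees(np.arctan2(*(b-a)[1::-1]))),1)) for a,b in zip(p,np.roll(p,-1,0))])
rep('plate side',P(D,(228,140),400/68,[(128,48),(45,125),(265,200),(370,105)],.07))
rep('bolts side',P(D,(228,140),400/68,[(138,58),(77,106),(256,174),(313,124)],.07))
rep('bolts scene',P(S,(200,182),400/68,[(112,79),(196,48),(302,138),(210,175)],.07))
rep('slot side',P(D,(228,140),400/68,[(168,101),(235,126)],.07))
rep('slot scene',P(S,(200,182),400/68,[(180,100),(210,133)],.07))
rep('stand side',P(D,(174,235),400/80,[(43,165),(145,283),(310,180),(205,85)],.04))
rep('stand scene',P(S,(280,138),400/60,[(72,162),(126,230),(276,208),(215,150)],.04))
rep('cap side',P(D,(174,235),400/80,[(156,52)],.096))
rep('cap scene',P(S,(280,138),400/60,[(180,50)],.096))
```

```text
plate side [[635.4, -97.7], [637.1, -42.7], [552.4, -39.0], [544.8, -104.5]] ctr [592.43045752 -70.94994264] edges [(55.0, 88.2), (84.8, 177.5), (66.0, -96.6), (90.8, 4.3)]
bolts side [[629.1, -93.6], [633.2, -57.6], [561.4, -50.5], [557.2, -85.2]] ctr [595.21410337 -71.71348933] edges [(36.2, 83.6), (72.2, 174.3), (35.0, -96.9), (72.4, -6.7)]
bolts scene [[554.1, -86.3], [557.7, -50.6], [629.0, -58.3], [625.3, -96.1]] ctr [591.54450476 -72.84942526] edges [(35.9, 84.2), (71.6, -6.2), (38.0, -95.5), (71.9, 172.1)]
slot side [[607.1, -74.7], [579.9, -71.9]] ctr [593.50173477 -73.31880594] edges [(27.3, 174.1), (27.3, -5.9)]
slot scene [[581.5, -76.0], [605.2, -80.6]] ctr [593.37683409 -78.32274072] edges [(24.1, -11.1), (24.1, 168.9)]
stand side [[585.4, 208.7], [532.6, 230.4], [509.4, 175.0], [559.1, 157.3]] ctr [546.63533142 192.86332751] edges [(57.1, 157.6), (60.1, -112.6), (52.7, -19.5), (57.7, 62.8)]
stand scene [[511.7, 168.8], [562.5, 147.4], [588.0, 200.7], [541.6, 216.8]] ctr [550.93856387 183.4218367 ] edges [(55.1, -22.9), (59.1, 64.4), (49.1, 160.9), (56.5, -122.0)]
cap side [[547.3, 194.3]] ctr [547.28054334 194.33070316] edges [(0.0, 0.0)]
cap scene [[548.8, 186.0]] ctr [548.8002651  186.01756612] edges [(0.0, 0.0)]
```

Call:
arm_command([
  [[2.5,-2.7,-0.3,0,0,-6.7],[2.5,-2.7,-0.3,0,0,-6.7],[2.5,-2.7,-0.3,0,0,-6.7],[2.5,-2.7,-0.3,0,0,-6.7],[2.5,-2.7,-0.3,0,0,-6.7],[2.5,-2.7,-0.3,0,0,-6.7],[2.5,-2.7,-0.3,0,0,-6.7],[2.5,-2.7,-0.3,0,0,-6.7],[2.5,-2.7,-0.3,0,0,-6.7],[2.5,-2.7,-0.3,0,0,-6.7],[2.5,-2.7,-0.3,0,0,-6.7],[2.5,-2.7,-0.3,0,0,-6.7]],
])

```text
t: 1.15
tool_pos: [0.4945, 0.2422, 0.1823]
orientation: [-2.399, -2.028, 0.0]
force: [-0.5, 0.2, -0.2]
opening: 0.0925
gripper_force: 0.0
```

Call:
arm_command([
  [[2.5,-2.6,-0.3,0,0,-6.7],[2.5,-2.6,-0.3,0,0,-6.7],[0,0,0,0,0,0],[0,0,0,0,0,0],[0,0,0,0,0,0]],
])

```text
t: 1.57
tool_pos: [0.5433, 0.1919, 0.1762]
orientation: [-2.613, -1.742, 0.001]
force: [0.4, 0.7, 0.0]
opening: 0.0932
gripper_force: 0.0
```

```bash
cat >> h.py <<'E'
def yaw(s):
    R,_=cv2.Rodrigues(s["orientation"]); return np.degrees(np.arctan2(R[1,1],R[0,1])), R[:,2]
E
python3 - <<'E'
from h import *
s=monitor.read_state();print(s["t"],s["tool_pos"],s["force"],yaw(s),s["q"])
c=cam("wrist");im=eyes.read_camera("wrist");cv2.imwrite("pics/w1.png",im)
print(-c[1].T@c[2],c[1][2])
for p in((.549,.19,.096),(.549,.19,.04),(.593,-.073,.07)):print(proj(c,p))
np.savez("pics/w1.npz",K=c[0],R=c[1],t=c[2])
cv2.imwrite("pics/w1b.png",cv2.resize(im,(800,600),interpolation=cv2.INTER_CUBIC))
E
```

```text
1.5667 [0.54334261 0.19185377 0.17620994] [0.41464735 0.67588107 0.01027428] (np.float64(-22.61228166276788), array([-1.12866168e-03,  1.93843934e-04, -9.99999344e-01])) [2.50153399e-01 9.05568028e-02 1.60876254e+00 4.71035677e-04
 1.44331887e+00 6.44751895e-01]
[0.57230826 0.26110304 0.3407395 ] [-0.10438522 -0.2473074  -0.96329786]
[259.45932808 194.03651577]
[258.3036605  178.60636783]
[379.26607873 372.86723068]
```

View pics/w1b.png

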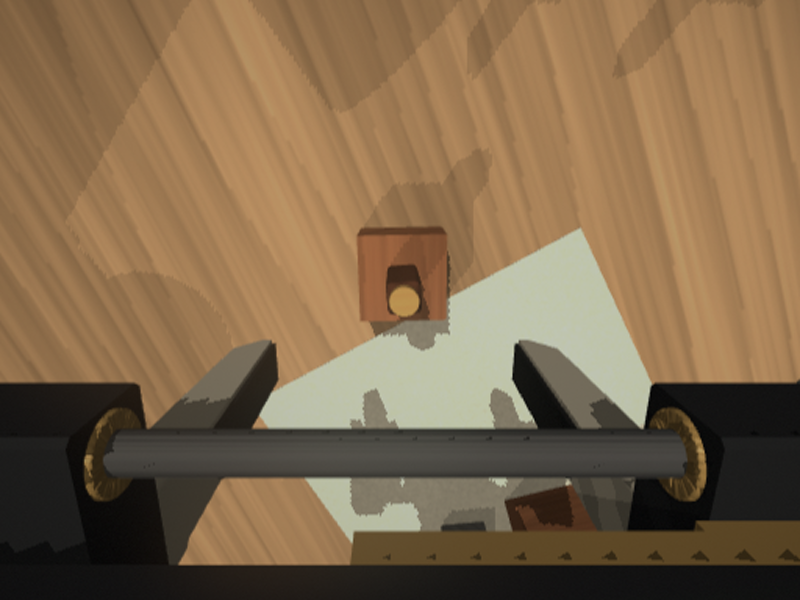

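The wrist view shows the stand top as a square with corners at about (358,237), (447,236), (447,321) and (360,321), nearly aligned with the tool. The brass cap is at (404,301).

Run:
```python
from h import *
z=np.load("pics/w1.npz");c=(z["K"],z["R"],z["t"]);im=cv2.imread("pics/w1.png")
hsv=cv2.cvtColor(im,cv2.COLOR_BGR2HSV)
def big(m):
    cs,_=cv2.findContours(m,cv2.RETR_EXTERNAL,cv2.CHAIN_APPROX_NONE);return max(cs,key=cv2.contourArea)
print(hsv[192,258],hsv[165,240],hsv[165,280],hsv[140,200])
m=cv2.inRange(hsv,(12,110,120),(35,255,255));r=np.zeros_like(m);r[180:206,245:272]=m[180:206,245:272]
k=big(r);M=cv2.moments(k);u=(M["m10"]/M["m00"],M["m01"]/M["m00"]);print("cap",u,cv2.contourArea(k),ray(c,u,.096))
r=np.zeros_like(m);a=cv2.inRange(hsv,(0,110,40),(11,255,255))|cv2.inRange(hsv,(170,110,40),(180,255,255));r[148:210,220:295]=a[148:210,220:295]
k=big(r);rc=cv2.minAreaRect(k);print(rc)
for p in cv2.boxPoints(rc):print(p,ray(c,p,.04))
q=[ray(c,(x*.64,y*.64),.04) for x,y in((358,238),(447,236),(447,321),(360,321))];print(np.round(q,4),np.mean(q,0))
print([np.degrees(np.arctan2(*(q[i]-q[j])[1::-1])) for i,j in((1,0),(2,3),(0,3),(1,2))])
```

```text
[ 19 144 186] [ 12 150 156] [ 12 151 127] [ 15 123 183]
cap (256.0086206896552, 193.82567049808426) 348.0 [0.54628862 0.19133687 0.096     ]
((257.5, 179.0), (20.0, 21.0), 90.0)
[247. 169.] [0.54199222 0.20415836 0.04      ]
[268. 169.] [0.56232885 0.19569296 0.04      ]
[268. 189.] [0.55422564 0.17543119 0.04      ]
[247. 189.] [0.53350012 0.18405618 0.04      ]
[[0.5318 0.2275 0.04  ]
 [0.5866 0.2061 0.04  ]
 [0.5655 0.1506 0.04  ]
 [0.5096 0.1739 0.04  ]] [0.54835774 0.18951538 0.04      ]
[np.float64(-21.31164827213769), np.float64(-22.59016323123783), np.float64(67.53257750559368), np.float64(69.15188443575371)]
```

Call:
arm_command([
  [[0.25,-0.1,-3,0,0,0],[0.25,-0.1,-3,0,0,0],[0,0,-3,0,0,0],[0,0,-2.5,0,0,0],[0,0,-1.5,0,0,0],[0,0,0,0,0,0],[0,0,0,0,0,0]],
])

```text
t: 2.2
tool_pos: [0.5473, 0.1908, 0.0462]
orientation: [-2.612, -1.745, 0.003]
force: [0.1, -0.5, 0.1]
opening: 0.0928
gripper_force: 0.0
```

Call:
arm_command([
  [[0,0,0,0,0,0],[0,0,0,0,0,0],[0,0,0,0,0,0],[0,0,0,0,0,0],[0,0,0,0,0,0],[0,0,0,0,0,0],[0,0,0,0,0,0],[0,0,0,0,0,0]],
], gripper=-1, squeeze=58)

```text
t: 2.87
tool_pos: [0.5488, 0.1898, 0.0467]
orientation: [-2.614, -1.742, -0.0]
force: [-0.4, 0.1, -0.3]
opening: 0.044
gripper_force: 0.0
```

Call:
arm_command([
  [[0,0,0,0,0,0],[0,0,0,0,0,0],[0,0,0,0,0,0],[0,0,0,0,0,0],[0,0,0,0,0,0],[0,0,0,0,0,0],[0,0,0,0,0,0]],
])

```text
t: 3.45
tool_pos: [0.5487, 0.1899, 0.0466]
orientation: [-2.614, -1.742, 0.0]
force: [0.4, 0.1, -0.7]
opening: 0.02
gripper_force: 57.1
```

Call:
arm_command([
  [[0,0,1.5,0,0,0],[0,0,2.5,0,0,0],[0,0,2.5,0,0,0],[0,0,2.5,0,0,0],[0.5,-3,0,0,0,2],[0.5,-3,0,0,0,2],[0,0,0,0,0,0],[0,0,0,0,0,0]],
])

```text
t: 4.12
tool_pos: [0.5589, 0.1286, 0.1367]
orientation: [2.554, 1.829, 0.0]
force: [-0.2, -0.2, -0.5]
opening: 0.0202
gripper_force: 57.1
```

Run:
```python
from h import *
s=monitor.read_state();print(s["t"],s["tool_pos"],s["force"],yaw(s),s["opening"])
c=cam("wrist");im=eyes.read_camera("wrist")
np.savez("pics/w2.npz",K=c[0],R=c[1],t=c[2],im=im)
p=proj(c,(.549,.19,.04));print(p)
R,_=cv2.Rodrigues(s["orientation"]);
for d in(-.017,.0066,.0366):
  print(proj(c,s["tool_pos"]+R@[0,0,d]))
cv2.imwrite("pics/w2b.png",cv2.resize(im,(800,600),interpolation=cv2.INTER_CUBIC))
```

```text
4.1167 [0.55891639 0.12856732 0.13666938] [-0.17741485 -0.20400174 -0.50145971] (np.float64(-18.79324993783972), array([ 2.16008112e-05, -2.51374047e-05, -9.99999999e-01])) 0.020216545225972934
[219.27629065 129.24045055]
[252.50570707 245.94213401]
[252.50204167 228.68963822]
[252.49850694 212.05220867]
```

View pics/w2b.png

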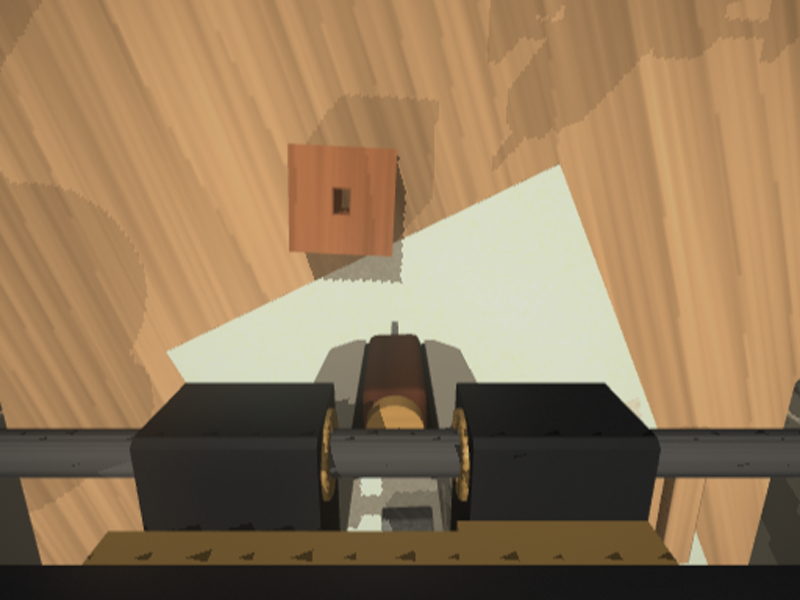

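The wrist view shows the empty hole at (342,200) with its long side along the tool's x, so the stand yaw is about -22° as assumed. The blade is thin along the finger line, at (395,327). Next I'll move just past the slot so it can be seen unobstructed.

Call:
arm_command([
  [[0.5,-3.4,0,0,0,1.8],[0.5,-3.4,0,0,0,1.8],[0.5,-3.4,0,0,0,1.8],[0.5,-3.4,0,0,0,1.8],[0.5,-3.4,0,0,0,1.8],[0.5,-3.4,0,0,0,1.8],[0.4,-3,0,0,0,1.5],[0,0,0,0,0,0],[0,0,0,0,0,0],[0,0,0,0,0,0]],
])

```text
t: 5.0
tool_pos: [0.5926, -0.103, 0.1361]
orientation: [-2.34, -2.094, 0.0]
force: [-0.3, -0.0, -0.4]
opening: 0.0198
gripper_force: 57.1
```

Run:
```python
from h import *
z=np.load("pics/w2.npz");c=(z["K"],z["R"],z["t"])
print("hole",ray(c,(342*.64,200.5*.64),.04))
q=[ray(c,(x*.64,y*.64),.04) for x,y in((289,144),(399,150),(392,256),(290,250))];print(np.mean(q,0),[np.degrees(np.arctan2(*(q[i]-q[j])[1::-1])) for i,j in((1,0),(2,3),(0,3),(1,2))])
s=monitor.read_state();print(s["t"],s["tool_pos"],s["force"],yaw(s),s["opening"])
c=cam("wrist");im=eyes.read_camera("wrist")
np.savez("pics/w3.npz",K=c[0],R=c[1],t=c[2],im=im,tp=s["tool_pos"],o=s["orientation"])
u=proj(c,(.593,-.0735,.07));print(u)
x,y=(u-[80,60]).astype(int);x=max(x,0);y=max(y,0);print(x,y)
cv2.imwrite("pics/w3b.png",cv2.resize(im[y:y+120,x:x+160],(800,600),interpolation=cv2.INTER_CUBIC))
```

```text
hole [0.54894973 0.19085693 0.04      ]
[0.54902142 0.19017598 0.04      ] [np.float64(-21.78084383063785), np.float64(-22.21602395094229), np.float64(68.22945599973939), np.float64(67.40082062755164)]
5.0 [ 0.5925859  -0.10295423  0.13612295] [-0.28491897 -0.02055291 -0.35092159] (np.float64(-6.356671127375775), array([-8.20548196e-04,  8.74764737e-04, -9.99999281e-01])) 0.019816236539104384
[248.84623961 164.75987404]
168 104
```

View pics/w3b.png

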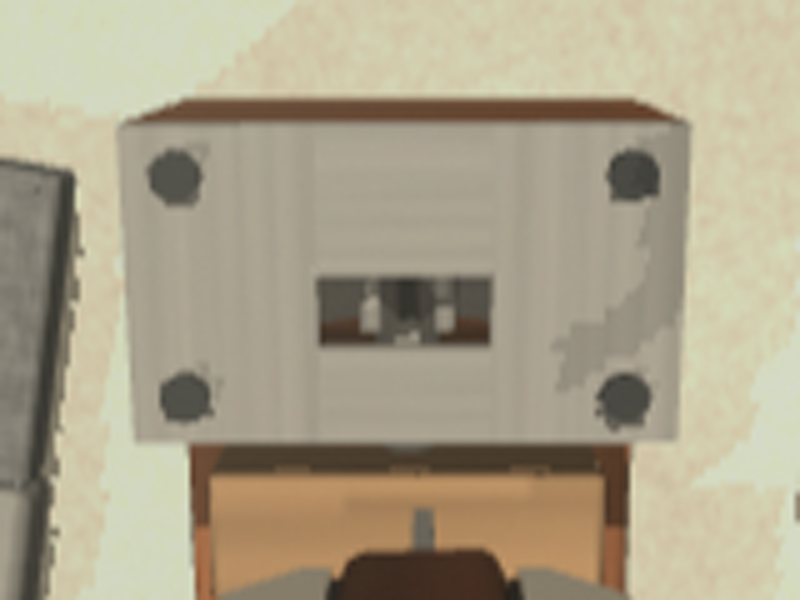

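The crop shows the slot with corners at (317,276), (493,277), (491,346) and (319,346). Two tooth tips show through it at x≈370 and x≈444, straddling the centre, so the gap is at mid-slot. The blade tip is at (423,510).

Run:
```python
from h import *
z=np.load("pics/w3.npz");c=(z["K"],z["R"],z["t"])
g=lambda x,y,h:ray(c,(168+x/5-.4,104+y/5-.4),h)
q=np.array([g(*p,.07) for p in((317,276),(493,277),(491,346),(319,346))]);C=q.mean(0)
B=np.array([g(*p,.07) for p in((175,177),(634,175),(625,398),(186,397))])
print("slot",C,np.linalg.norm(q[1]-q[0]),np.linalg.norm(q[3]-q[0]),"bolts",B.mean(0))
y=np.degrees(np.arctan2(*(B[1]-B[0]+B[2]-B[3])[1::-1]));print("yaw",y)
ex=np.array([np.cos(np.radians(y)),np.sin(np.radians(y)),0]);ey=np.array([-ex[1],ex[0],0])
for p in((370,310),(444,310)):print("tooth x",(g(*p,.061)-C)@ex)
R,_=cv2.Rodrigues(z["o"]);tip=z["tp"]+R@[0,0,.0366];print("tip pred",tip)
for p in((414,508),(433,508)):t=g(*p,tip[2]);print("blade corner",t)
d=C-tip;print("tip->slot along ex,ey",d@ex,d@ey,"world",d, "ex",ex)
```

```text
slot [ 0.59269768 -0.07439772  0.07      ] 0.028062720341305202 0.011429190118405418 bolts [ 0.5931091  -0.07076985  0.07      ]
yaw -6.29546810836716
tooth x -0.005965487795362745
tooth x 0.0063701338831542
tip pred [ 0.59255587 -0.10292221  0.09952297]
blade corner [ 0.59176011 -0.09753635  0.09952297]
blade corner [ 0.59450308 -0.0978412   0.09952297]
tip->slot along ex,ey -0.0029869214247174977 0.02836803255410819 world [ 0.00014181  0.0285245  -0.02952297] ex [ 0.99396963 -0.10965569  0.        ]
```

Call:
arm_command([
  [[0,1.4,0,0,0,0],[0,1.4,-1,0,0,0],[0,0,-1.2,0,0,0],[0,0,0,0,0,0],[0,0,0,0,0,0],[0,0,0,0,0,0]],
])

```text
t: 5.55
tool_pos: [0.5924, -0.0758, 0.1142]
orientation: [-2.34, -2.095, 0.001]
force: [-0.0, 0.1, -0.5]
opening: 0.02
gripper_force: 57.1
```

Run:
```python
from h import *
s=monitor.read_state();print(s["t"],s["tool_pos"],s["force"],yaw(s))
c=cam("wrist");im=eyes.read_camera("wrist")
u=proj(c,(.593,-.0745,.07));x,y=(u-[40,30]).astype(int);print(x,y)
np.savez("pics/w4.npz",K=c[0],R=c[1],t=c[2],im=im,tp=s["tool_pos"],o=s["orientation"])
cv2.imwrite("pics/w4b.png",cv2.resize(im[y:y+60,x:x+80],(800,600),interpolation=cv2.INTER_CUBIC))
```

```text
5.55 [ 0.59240862 -0.07578515  0.11417712] [-0.00110997  0.14641051 -0.49306418] (np.float64(-6.3054965900411215), array([-9.05288070e-04,  3.62843817e-05, -9.99999590e-01]))
212 176
```

View pics/w4b.png

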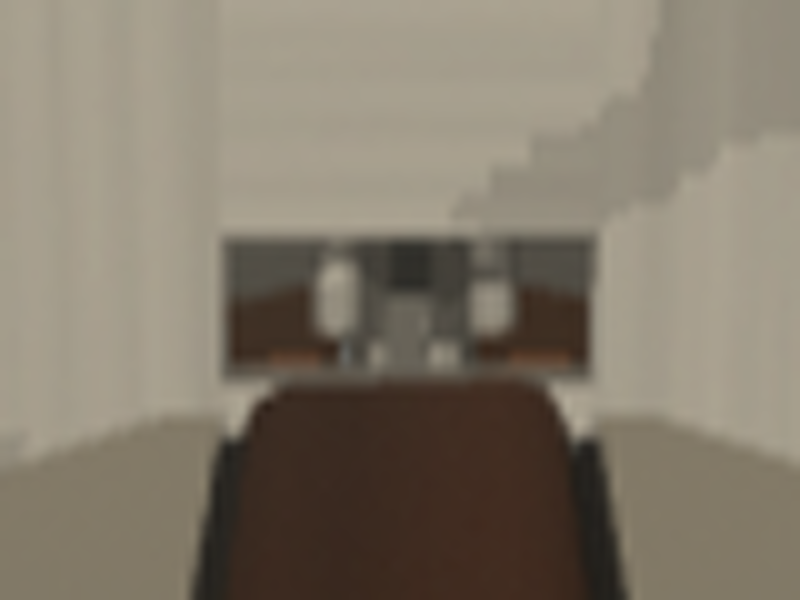

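The blade tip shows at about (385–430, 292), inside the slot outline at (225,238)–(590,375). I'll compute the offset.

Run:
```python
from h import *
z=np.load("pics/w4.npz");c=(z["K"],z["R"],z["t"])
g=lambda x,y,h:ray(c,(212+x/10-.45,176+y/10-.45),h)
C=np.mean([g(*p,.07) for p in((225,238),(597,236),(590,375),(228,375))],0)
a=np.radians(-6.3);ex=np.array([np.cos(a),np.sin(a),0]);ey=np.array([-ex[1],ex[0],0])
print("slot",C,"sizes",(g(597,236,.07)-g(225,238,.07))@ex,(g(225,238,.07)-g(228,375,.07))@ey)
R,_=cv2.Rodrigues(z["o"]);tip=z["tp"]+R@[0,0,.0366]
e=g(407,292,tip[2]);m=e-.004*ey
print("tip fk",(tip-C)@ex,(tip-C)@ey,tip[2],"tip seen",(m-C)@ex,(m-C)@ey)
```

```text
slot [ 0.59276636 -0.07397821  0.07      ] sizes 0.027874385928631014 0.010928769382029612
tip fk -0.0001903804247765941 -0.0018375951479896921 0.0775771342481889 tip seen -0.0002101268869106399 -0.00023453197407786446
```

Call:
arm_command([
  [[0,0.05,-0.3,0,0,0],[0,0,-0.3,0,0,0],[0,0,-0.2,0,0,0],[0,0,-0.1,0,0,0],[0,0,-0.1,0,0,0],[0,0,0,0,0,0]],
])

```text
t: 6.1
tool_pos: [0.5926, -0.0757, 0.1043]
orientation: [-2.341, -2.095, 0.0]
force: [0.3, 0.3, -0.5]
opening: 0.0201
gripper_force: 57.1
```

Call:
arm_command([
  [[0,0,-0.1,0,0,0],[0,0,-0.1,0,0,0],[0,0,0,0,0,0]],
])

```text
t: 6.35
tool_pos: [0.5926, -0.0756, 0.1024]
orientation: [-2.341, -2.095, 0.0]
force: [-0.2, 0.2, -1.3]
opening: 0.0201
gripper_force: 57.1
```

Call:
arm_command([
  [[0,0,-0.2,0,0,0],[0,0,-0.2,0,0,0],[0,0,0,0,0,0]],
])

```text
t: 6.6
tool_pos: [0.5924, -0.0755, 0.098]
orientation: [-2.34, -2.095, 0.001]
force: [-0.5, 0.1, -1.2]
opening: 0.0202
gripper_force: 57.1
```

Call:
arm_command([
  [[0,0,-0.2,0,0,0],[0,0,-0.2,0,0,0],[0,0,-0.2,0,0,0],[0,0,-0.1,0,0,0],[0,0,0,0,0,0]],
])

```text
t: 7.02
tool_pos: [0.5924, -0.0756, 0.0912]
orientation: [-2.34, -2.095, 0.001]
force: [0.2, 1.1, -0.4]
opening: 0.0198
gripper_force: 57.1
```

Call:
arm_command([
  [[0.1,-0.01,0,0,0,0],[0.1,-0.01,0,0,0,0],[0.1,-0.01,0,0,0,0],[0,0,0,0,0,0]],
])

```text
t: 7.35
tool_pos: [0.595, -0.0758, 0.0913]
orientation: [-2.34, -2.094, 0.002]
force: [-5.9, -0.0, 1.0]
opening: 0.0199
gripper_force: 57.1
```

Call:
arm_command([
  [[0.1,-0.01,0,0,0,0],[0.1,-0.01,0,0,0,0],[0,0,0,0,0,0]],
])

```text
t: 7.6
tool_pos: [0.5968, -0.076, 0.091]
orientation: [-2.339, -2.094, 0.002]
force: [-4.4, 0.3, -0.2]
opening: 0.0198
gripper_force: 57.1
```

Call:
arm_command([
  [[0.1,-0.01,0,0,0,0],[0.05,-0.01,0,0,0,0],[0,0,0,0,0,0]],
])

```text
t: 7.85
tool_pos: [0.5979, -0.0761, 0.0907]
orientation: [-2.339, -2.094, 0.003]
force: [-5.3, 0.3, -2.1]
opening: 0.0195
gripper_force: 57.1
```

Call:
arm_command([
  [[0.1,-0.01,0,0,0,0],[0.1,-0.01,0,0,0,0],[0,0,0,0,0,0]],
])

```text
t: 8.1
tool_pos: [0.6001, -0.0763, 0.0908]
orientation: [-2.339, -2.094, 0.003]
force: [-5.6, 1.3, -0.9]
opening: 0.0198
gripper_force: 57.1
```

Call:
arm_command([
  [[0.1,-0.01,0,0,0,0],[0.1,-0.01,0,0,0,0],[0,0,0,0,0,0]],
])

```text
t: 8.35
tool_pos: [0.6023, -0.0766, 0.091]
orientation: [-2.339, -2.094, 0.002]
force: [-4.8, 0.5, 0.0]
opening: 0.0201
gripper_force: 57.1
```

Call:
arm_command([
  [[0.1,-0.01,0,0,0,0],[0.05,-0.01,0,0,0,0],[0,0,0,0,0,0]],
])

```text
t: 8.6
tool_pos: [0.6037, -0.0767, 0.091]
orientation: [-2.339, -2.094, 0.002]
force: [-5.6, 0.7, 0.2]
opening: 0.02
gripper_force: 57.1
```

Call:
arm_command([
  [[-0.1,0.01,0,0,0,0],[0,0,0.4,0,0,0],[0,0,0.4,0,0,0],[0,0,0.4,0,0,0],[-0.4,0.04,0,0,0,0],[-0.4,0.04,0,0,0,0],[-0.4,0.05,0,0,0,0],[0,0,0,0,0,0],[0,0,-0.4,0,0,0],[0,0,-0.2,0,0,0],[0,0,0,0,0,0]],
])

```text
t: 9.52
tool_pos: [0.5912, -0.0754, 0.0966]
orientation: [-2.34, -2.094, 0.001]
force: [0.3, -0.1, -0.9]
opening: 0.0199
gripper_force: 57.1
```

Run:
```python
from h import *
c=cam("wrist");im=eyes.read_camera("wrist");print(proj(c,(.593,-.0745,.07)))
s=cv2.imread("pics/scene0.png");t=eyes.read_camera("scene")
x,y=212,176
A=cv2.resize(im[y:y+60,x:x+80],(400,300),interpolation=cv2.INTER_CUBIC);f=lambda i:cv2.resize(i[195:255,165:245],(400,300),interpolation=cv2.INTER_CUBIC)
cv2.imwrite("pics/m5.png",np.vstack([np.hstack([A,f(t)]),np.hstack([f(s),f(s)*0])]))
```

```text
[254.79449589 215.55257071]
```

View pics/m5.png

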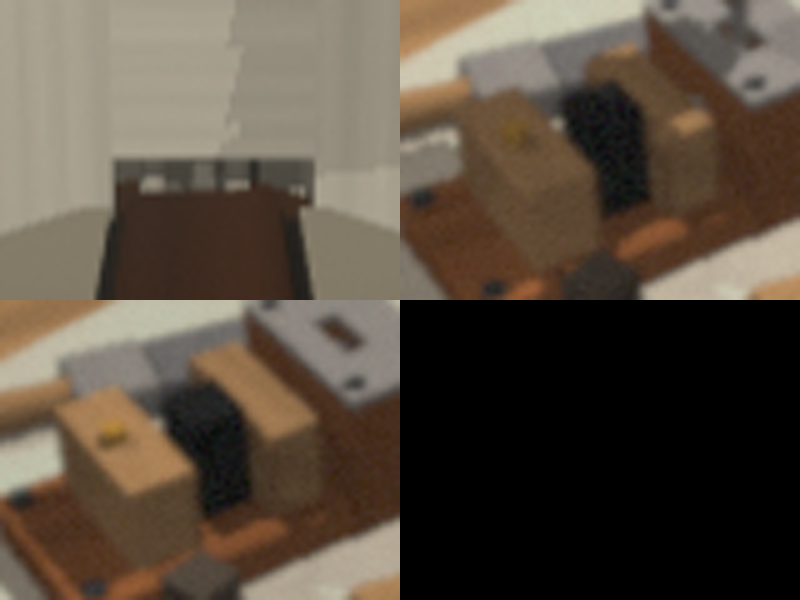

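The picture shows the blade at (205,175) between teeth at (150,183) and (238,183), and the jaw has moved toward the stone.

Call:
arm_command([
  [[0,0,-0.3,0,0,0],[0,0,-0.25,0,0,0],[0,0,0,0,0,0]],
])

```text
t: 9.87
tool_pos: [0.5913, -0.0755, 0.0913]
orientation: [-2.34, -2.095, 0.001]
force: [-0.0, 0.6, -0.5]
opening: 0.0198
gripper_force: 57.1
```

Call:
arm_command([
  [[0.1,-0.01,0,0,0,0],[0.1,-0.01,0,0,0,0],[0,0,0,0,0,0]],
])

```text
t: 10.12
tool_pos: [0.5925, -0.0755, 0.0914]
orientation: [-2.339, -2.094, 0.003]
force: [-4.8, 0.3, -0.7]
opening: 0.0197
gripper_force: 57.1
```

Call:
arm_command([
  [[0.1,-0.01,0,0,0,0],[0.1,-0.01,0,0,0,0],[0,0,0,0,0,0]],
])

```text
t: 10.37
tool_pos: [0.5943, -0.0757, 0.0912]
orientation: [-2.339, -2.093, 0.004]
force: [-5.2, -0.0, -1.3]
opening: 0.02
gripper_force: 57.1
```

Call:
arm_command([
  [[0.1,-0.01,0,0,0,0],[0.05,-0.01,0,0,0,0],[0,0,0,0,0,0]],
])

```text
t: 10.62
tool_pos: [0.5955, -0.0759, 0.091]
orientation: [-2.338, -2.093, 0.004]
force: [-6.8, -0.1, -2.4]
opening: 0.0198
gripper_force: 57.1
```

Call:
arm_command([
  [[0.1,-0.01,0,0,0,0],[0.05,-0.01,0,0,0,0],[0,0,0,0,0,0]],
])

```text
t: 10.87
tool_pos: [0.597, -0.076, 0.0909]
orientation: [-2.338, -2.093, 0.004]
force: [-5.3, 0.5, -1.1]
opening: 0.02
gripper_force: 57.1
```

Call:
arm_command([
  [[0.1,-0.01,0,0,0,0],[0.05,-0.01,0,0,0,0],[0,0,0,0,0,0]],
])

```text
t: 11.12
tool_pos: [0.5986, -0.0763, 0.0911]
orientation: [-2.339, -2.093, 0.004]
force: [-5.8, 0.9, -0.6]
opening: 0.0202
gripper_force: 57.1
```

Call:
arm_command([
  [[0.1,-0.01,0,0,0,0],[0.05,-0.01,0,0,0,0],[0,0,0,0,0,0]],
])

```text
t: 11.37
tool_pos: [0.6004, -0.0765, 0.0913]
orientation: [-2.339, -2.093, 0.003]
force: [-6.1, 1.8, -1.5]
opening: 0.0194
gripper_force: 57.1
```

Call:
arm_command([
  [[0.1,-0.01,0,0,0,0],[0.05,-0.01,0,0,0,0],[0,0,0,0,0,0]],
])

```text
t: 11.62
tool_pos: [0.6021, -0.0768, 0.0915]
orientation: [-2.339, -2.094, 0.003]
force: [-4.6, 0.8, -0.2]
opening: 0.0201
gripper_force: 57.1
```

Call:
arm_command([
  [[0.1,-0.01,0,0,0,0],[0.07,0,0,0,0,0],[0,0,0,0,0,0]],
])

```text
t: 11.87
tool_pos: [0.6037, -0.0769, 0.0914]
orientation: [-2.339, -2.094, 0.003]
force: [-4.4, 0.5, -1.0]
opening: 0.0198
gripper_force: 57.1
```

Call:
arm_command([
  [[-0.1,0.01,0,0,0,0],[0,0,0.4,0,0,0],[0,0,0.4,0,0,0],[0,0,0.4,0,0,0],[-0.4,0.04,0,0,0,0],[-0.4,0.04,0,0,0,0],[-0.4,0.05,0,0,0,0],[0,0,0,0,0,0],[0,0,-0.4,0,0,0],[0,0,-0.4,0,0,0],[0,0,-0.4,0,0,0],[0,0,0,0,0,0]],
])

```text
t: 12.87
tool_pos: [0.591, -0.0755, 0.0905]
orientation: [-2.34, -2.094, 0.002]
force: [0.2, 0.1, -1.5]
opening: 0.0196
gripper_force: 57.1
```

Call:
arm_command([
  [[0.1,-0.01,0,0,0,0],[0.1,-0.01,0,0,0,0],[0,0,0,0,0,0]],
])

```text
t: 13.12
tool_pos: [0.5923, -0.0756, 0.0909]
orientation: [-2.338, -2.093, 0.004]
force: [-5.1, 0.6, -2.1]
opening: 0.0199
gripper_force: 57.1
```

Call:
arm_command([
  [[0.1,-0.01,0,0,0,0],[0.05,-0.01,0,0,0,0],[0,0,0,0,0,0]],
])

```text
t: 13.37
tool_pos: [0.5937, -0.0757, 0.0908]
orientation: [-2.338, -2.093, 0.004]
force: [-6.7, 1.1, -2.0]
opening: 0.0203
gripper_force: 57.1
```

Call:
arm_command([
  [[0.1,-0.01,0,0,0,0],[0,0,0,0,0,0]],
])

```text
t: 13.53
tool_pos: [0.5946, -0.0758, 0.0907]
orientation: [-2.338, -2.093, 0.005]
force: [-6.0, 1.6, -3.2]
opening: 0.0196
gripper_force: 57.1
```

Call:
arm_command([
  [[0.1,-0.01,0,0,0,0],[0,0,0,0,0,0]],
])

```text
t: 13.7
tool_pos: [0.5952, -0.0758, 0.0905]
orientation: [-2.337, -2.092, 0.006]
force: [-7.1, 0.2, -2.4]
opening: 0.02
gripper_force: 57.1
```

Call:
arm_command([
  [[0.1,-0.01,0,0,0,0],[0,0,0,0,0,0]],
])

```text
t: 13.87
tool_pos: [0.5956, -0.0759, 0.0904]
orientation: [-2.337, -2.092, 0.007]
force: [-9.5, 1.1, -0.2]
opening: 0.02
gripper_force: 57.1
```

Call:
arm_command([
  [[0.05,-0.01,0,0,0,0],[0,0,0,0,0,0]],
])

```text
t: 14.03
tool_pos: [0.5957, -0.0759, 0.0903]
orientation: [-2.336, -2.091, 0.008]
force: [-11.0, 1.8, 1.6]
opening: 0.0199
gripper_force: 57.1
```

Call:
arm_command([
  [[0,0,0,0,0,0],[0,0,0,0,0,0],[0,0,0,0,0,0]],
])

```text
t: 14.28
tool_pos: [0.5957, -0.0759, 0.0903]
orientation: [-2.336, -2.091, 0.008]
force: [-11.2, 1.0, 1.5]
opening: 0.0201
gripper_force: 57.1
```

Run:
```python
from h import *
F=[]
t=eyes.read_camera("scene")
F.append(monitor.read_state());d=eyes.read_camera("side");F.append(monitor.read_state());w=eyes.read_camera("wrist");F.append(monitor.read_state())
for s in F:print(s["t"],s["force"],s["tool_pos"],s["wrist_torque"],yaw(s)[1])
f=lambda i,x,y:cv2.resize(i[y:y+60,x:x+80],(400,300),interpolation=cv2.INTER_CUBIC)
cv2.imwrite("pics/m6.png",np.vstack([np.hstack([f(w,212,176),f(t,165,195)]),np.hstack([f(cv2.imread("pics/scene0.png"),165,195),f(d,240,120)])]))
```

```text
14.3333 [-11.08944645   1.11599955   1.09233424] [ 0.5956928  -0.07587975  0.09038845] [0.20946033 2.59710104 0.01689472] [-0.00762217  0.00122052 -0.99997021]
14.3833 [-12.29253446   2.06227583   1.34678208] [ 0.59569345 -0.07589309  0.09038934] [2.45930763e-01 2.61361092e+00 1.18220235e-03] [-0.00763634  0.00121613 -0.9999701 ]
14.4333 [-10.13913806   1.7621717    0.9072064 ] [ 0.5956783  -0.07587933  0.09034372] [0.20295699 2.57110002 0.02739288] [-0.00767385  0.00124789 -0.99996978]
```

View pics/m6.png

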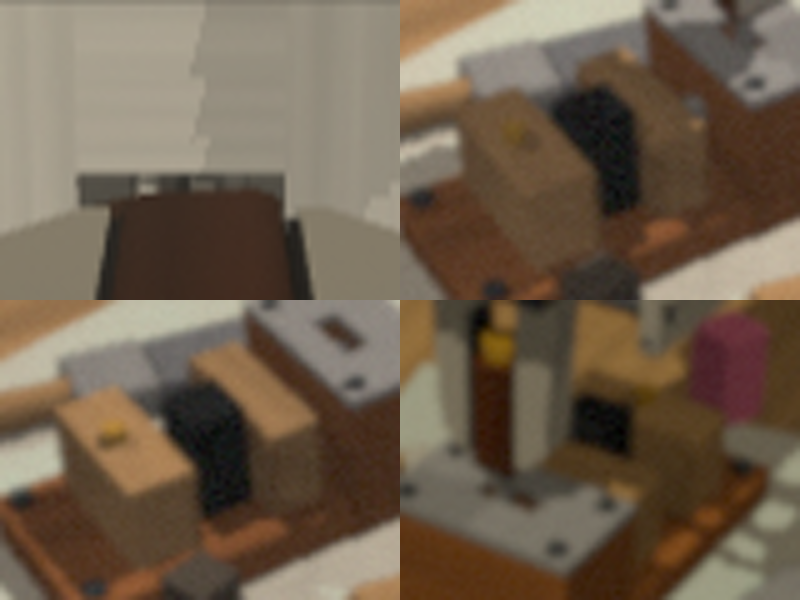

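The force averages about 11 N over steady readings, in mid-slot. The views show the stone shifted against the fixed jaw, with the gap gone and the sliding jaw touching it, so it's clamped. I'll stop here, back off and lift out.

Call:
arm_command([
  [[-0.2,0.02,0,0,0,0],[-0.2,0.02,0,0,0,0],[0,0,0,0,0,0],[0,0,0.3,0,0,0],[0,0,0.5,0,0,0],[0,0,0.7,0,0,0],[0,0,1,0,0,0],[0,0,1.5,0,0,0],[0,0,1,0,0,0],[0,0,0,0,0,0],[0,0,0,0,0,0]],
])

```text
t: 15.35
tool_pos: [0.5959, -0.0762, 0.1436]
orientation: [2.339, 2.094, 0.003]
force: [1.1, 0.0, -0.3]
opening: 0.0199
gripper_force: 57.1
```

Run:
```python
from h import *
s=monitor.read_state();print(s["tool_pos"],s["force"],s["wrist_torque"],yaw(s),s["dq"],s["q"])
w=eyes.read_camera("wrist");c=cam("wrist");s=monitor.read_state();print(s["tool_pos"],s["force"])
R,_=cv2.Rodrigues(s["orientation"]);print(proj(c,s["tool_pos"]+R@[0,0,.0366]),proj(c,s["tool_pos"]+R@[0,.0015,.0366]))
f=lambda i,x,y:cv2.resize(i[y:y+60,x:x+80],(400,300),interpolation=cv2.INTER_CUBIC)
z=np.load("pics/w3.npz");t=eyes.read_camera("scene")
cv2.imwrite("pics/m7.png",np.vstack([np.hstack([f(w,212,176),f(z["im"],212,176)]),np.hstack([f(t,165,195),f(t,215,145)])]))
```

```text
[ 0.59594044 -0.07624026  0.1436409 ] [ 1.14410403  0.01548977 -0.34688973] [-0.05854863  0.12461893 -0.03726508] (np.float64(-6.336649275473329), array([ 2.80334668e-03, -6.16266058e-04, -9.99995881e-01])) [-0.00147764  0.02100884  0.0294186  -0.00233047 -0.00630455 -0.00091734] [-2.12558128e-01  1.75184609e-01  1.57706417e+00 -1.11889654e-05
  1.38647361e+00 -1.01960267e-01]
[ 0.59515224 -0.07609309  0.14242593] [-0.68568118  0.78005562 -1.83787482]
[252.28505787 212.04419345] [254.33681134 212.04420608]
```

View pics/m7.png

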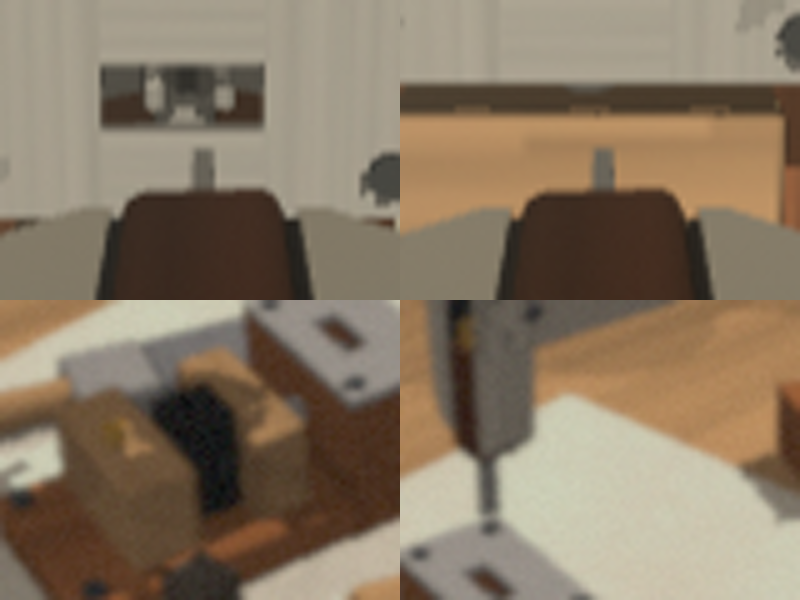

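The blade sits in the grip exactly as before, at (203,165) in both crops, and the stone is held between both jaws. Now back to the stand.

Call:
arm_command([
  [[-0.58,3.3,0,0,0,-2],[-0.58,3.3,0,0,0,-2],[-0.58,3.3,0,0,0,-2],[-0.58,3.3,0,0,0,-2],[-0.58,3.3,0,0,0,-2],[-0.58,3.3,0,0,0,-2],[-0.58,3.3,0,0,0,-2],[-0.58,3.3,0,0,0,-2],[0,0,0,0,0,0],[0,0,0,0,0,0],[0,0,0,0,0,0],[0,0,0,0,0,0]],
])

```text
t: 16.45
tool_pos: [0.5484, 0.1868, 0.1415]
orientation: [2.61, 1.748, -0.002]
force: [-0.1, 0.3, -0.1]
opening: 0.0199
gripper_force: 57.1
```

Call:
arm_command([
  [[0,0,0,0,0,0],[0,0,0,0,0,0],[0,0,0,0,0,0]],
])

```text
t: 16.7
tool_pos: [0.5488, 0.1871, 0.1421]
orientation: [2.611, 1.747, -0.0]
force: [-0.1, -0.5, -1.1]
opening: 0.0197
gripper_force: 57.1
```

Run:
```python
from h import *
s=monitor.read_state();print(s["t"],s["tool_pos"],s["force"],yaw(s))
```

```text
16.7 [0.54875929 0.1870544  0.14210298] [-0.14205115 -0.47737651 -1.12313327] (np.float64(-22.411622219017648), array([-4.17486674e-05, -9.55770706e-05, -9.99999995e-01]))
```

Call:
arm_command([
  [[0,0.3,-2,0,0,0],[0,0,-2,0,0,0],[0,0,-1.2,0,0,0],[0,0,-0.5,0,0,0],[0,0,0,0,0,0],[0,0,0,0,0,0],[0,0,0,0,0,0],[0,0,0,0,0,0]],
])

```text
t: 17.37
tool_pos: [0.5495, 0.1912, 0.0866]
orientation: [2.609, 1.749, 0.003]
force: [0.1, 0.1, -0.5]
opening: 0.0197
gripper_force: 57.1
```

Call:
arm_command([
  [[0,0,-0.2,0,0,0],[0,0,-0.2,0,0,0],[0,0,-0.2,0,0,0],[0,0,-0.2,0,0,0],[0,0,0,0,0,0],[0,0,0,0,0,0]],
])

```text
t: 17.87
tool_pos: [0.5483, 0.1909, 0.0768]
orientation: [-2.61, -1.749, 0.001]
force: [0.0, -0.9, -0.7]
opening: 0.0196
gripper_force: 57.1
```

Call:
arm_command([
  [[0,-0.05,-0.1,0,0,0],[0,0,-0.1,0,0,0],[0,0,-0.1,0,0,0],[0,0,-0.1,0,0,0],[0,0,0,0,0,0],[0,0,0,0,0,0]],
])

```text
t: 18.37
tool_pos: [0.5484, 0.1905, 0.073]
orientation: [-2.61, -1.749, 0.0]
force: [0.1, -0.3, 0.3]
opening: 0.0199
gripper_force: 57.1
```

Call:
arm_command([
  [[0,0,-0.1,0,0,0],[0,0,-0.1,0,0,0],[0,0,-0.1,0,0,0],[0,0,0,0,0,0],[0,0,0,0,0,0]],
])

```text
t: 18.78
tool_pos: [0.5484, 0.1904, 0.07]
orientation: [-2.61, -1.749, 0.0]
force: [0.1, -0.6, -0.8]
opening: 0.0204
gripper_force: 57.1
```

Tip is 6 mm into the hole with no contact, so I'll lower the rest.

Call:
arm_command([
  [[0,0,-0.4,0,0,0],[0,0,-0.4,0,0,0],[0,0,-0.4,0,0,0],[0,0,-0.4,0,0,0],[0,0,-0.3,0,0,0],[0,0,-0.2,0,0,0],[0,0,0,0,0,0],[0,0,0,0,0,0]],
])

```text
t: 19.45
tool_pos: [0.5484, 0.1905, 0.049]
orientation: [-2.61, -1.749, 0.001]
force: [-0.7, 0.1, -0.2]
opening: 0.0196
gripper_force: 57.1
```

Call:
arm_command([
  [[0,0,-0.1,0,0,0],[0,0,-0.1,0,0,0],[0,0,0,0,0,0],[0,0,0,0,0,0]],
])

```text
t: 19.78
tool_pos: [0.5486, 0.1905, 0.0472]
orientation: [2.61, 1.749, 0.0]
force: [0.4, -0.4, -0.8]
opening: 0.0201
gripper_force: 57.1
```

Call:
arm_command([
  [[0,0,-0.05,0,0,0],[0,0,0,0,0,0],[0,0,0,0,0,0]],
])

```text
t: 20.03
tool_pos: [0.5485, 0.1905, 0.0466]
orientation: [-2.61, -1.749, 0.0]
force: [-0.4, -0.1, -0.4]
opening: 0.0198
gripper_force: 57.1
```

Call:
arm_command([
  [[0,0,0,0,0,0],[0,0,0,0,0,0],[0,0,0,0,0,0],[0,0,0,0,0,0],[0,0,0,0,0,0],[0,0,0,0,0,0],[0,0,0,0,0,0],[0,0,0,0,0,0],[0,0,0,0,0,0],[0,0,0,0,0,0],[0,0,0,0,0,0],[0,0,0,0,0,0]],
], gripper=1)

```text
t: 21.03
tool_pos: [0.5485, 0.1905, 0.0466]
orientation: [2.61, 1.749, -0.0]
force: [0.1, 0.7, 0.0]
opening: 0.0917
gripper_force: 0.0
```

Call:
arm_command([
  [[0,0,0.5,0,0,0],[0,0,2,0,0,0],[0,0,3,0,0,0],[0,0,3,0,0,0],[0,0,3,0,0,0],[0,0,2,0,0,0],[0,0,0,0,0,0],[0,0,0,0,0,0]],
])

```text
t: 21.7
tool_pos: [0.5497, 0.1908, 0.1838]
orientation: [2.609, 1.748, 0.006]
force: [-0.3, -0.4, -0.4]
opening: 0.0928
gripper_force: 0.0
```

Run:
```python
from h import *
s=monitor.read_state();print(s["t"],s["tool_pos"],s["force"],s["opening"])
w=eyes.read_camera("wrist");t=eyes.read_camera("scene");d=eyes.read_camera("side")
f=lambda i,x,y:cv2.resize(i[y:y+60,x:x+80],(400,300),interpolation=cv2.INTER_CUBIC)
cv2.imwrite("pics/m8.png",np.vstack([np.hstack([f(w,215,145),f(t,165,195)]),np.hstack([f(t,270,135),f(d,174,235)])]))
```

```text
21.7 [0.54972225 0.19077509 0.18384443] [-0.29282094 -0.43724378 -0.41336689] 0.09279713068873305
```

View pics/m8.png

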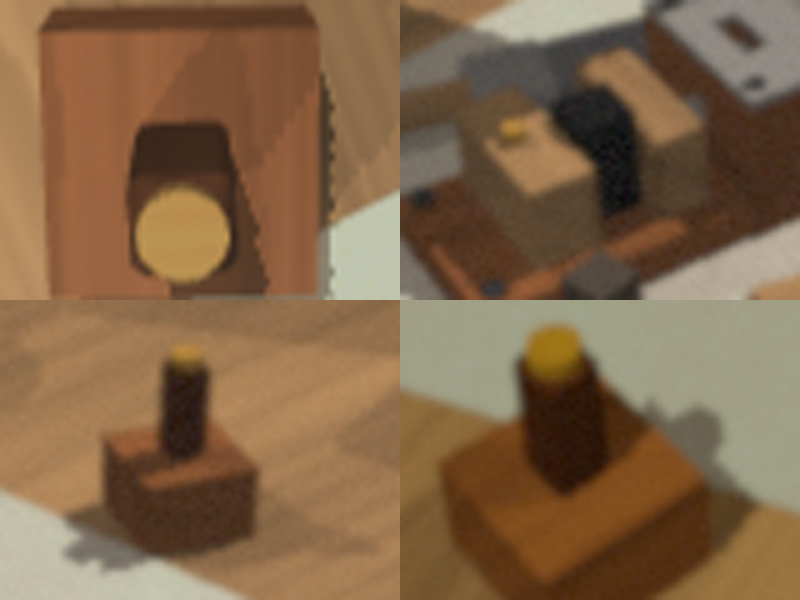

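The side crop of the key matches the starting one (cap at (553,352), handle resting on the stand), so it's upright and fully down. The stone is still clamped at (600,145).

```bash
python3 -c "
from plant import ticket
print(ticket.close_job())"
```

```text
the job is handed in; nothing more can be done
None
```

The job is handed in: the stone is clamped at about 11 N push on the wheel, the key is back upright and fully down in its stand, and the other things were left where they lie, all in about 22 s of the 64 s; no verdict came back.

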